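# Open the game rack one hole and stand the dart case in it

## Task

The bay in the game rack is too tight for the blue dart case. Press the orange button on the sliding bookend, slide the bookend outwards, away from the boxed games, until the button pops into the next hole, then stand the dart case upright on the shelf in the opened bay between the games and the bookend. Do not force the mechanism, set the case down without dropping it, and leave everything else where it is.

Things in the scene. Friction and masses are not known exactly. Their poses are not given: they have to be found in the camera images.
- rack: Game rack, fixed. Origin: centre of its footprint on the counter; x to the back, y along the tube away from the games, z up. White shelf 170 (x) by 420 (y) mm, top at z = 42 mm; clamped grey bookend at y = -170 mm, 160 mm high; the drilled tube ends in a foot at y = 180 mm, 102 mm high
- bay (a point): Fixed point on the shelf's top (42 mm above the counter) in the middle of the bay as it will be with the bookend one hole out; the bay is then about 5 cm wide along the rack's y, from the green game to the bookend's plate. At first it is too narrow for the case
- tube: Fixed square aluminium tube, 20 by 20 mm, along the rack's y with a row of 8 mm holes; origin on its axis, 60 mm in x and 88 mm in z from the rack's origin. The pin rides on it and drops into its holes. More than 25 N on it (the pin dragged or jammed against the edge of a hole, or something pressing on the tube) harms it; the pin's spring alone presses with 5 N
- bookend (a joint): Slide of the bookend along the tube, m: 0 in its present hole, growing away from the games (rack +y). Grey plate (6 mm thick, 150 mm in x, top 156 mm above the counter) 80 mm from the housing on a sleeve. The 8 mm holes are roughly 3 to 4 cm apart. It slides with 4 to 6 N while its pin is out of the holes and stops dead when the pin drops into one
- button (a joint): Travel of the sprung button, m: 0 popped out (pin in a hole), 0.007 pressed home. Pressing takes 3 to 6 N and draws the pin out of the tube. With the pin on bare tube between holes the button stays about 0.005 in by itself; at a hole it pops out unless held in
- housing (a point): Centre of the black button housing on the sleeve, on the tube's axis (moves with the bookend). The housing measures 46 mm along the tube and 34 mm in height; its near face (rack -x) lies 22 mm from this point, its far face 20 mm
- button_top (a point): Middle of the outer face of the orange round button (20 mm across) on the far (rack +x) side of the housing; popped out it stands 8 mm proud of the housing and is pressed towards the rack's -x
- sleeve_grip (a point): Point on the tube's axis in the middle of the plain sleeve (28 mm square, 53 mm long) between the housing and the sleeve's free end, 50 mm further along the rack's +y than the housing's centre
- dart_case: Blue rigid dart case with aluminium trim, standing on end on the counter: 54 (x) by 34 (y) by 148 (z) mm, 0.14 to 0.28 kg. Origin: centre of its underside. In the bay its 34 mm side goes along the tube
- game_a: Red boxed game in the rack against the clamped bookend, 110 by 45 by 140 mm high; origin at the centre of its underside
- game_b: Green boxed game in the rack next to the bay, 100 by 38 by 125 mm high; origin at the centre of its underside
- cup: Clear plastic cup on the counter, 76 mm across the rim, 95 mm high; origin at the centre of its underside
- disc0: Loose wooden crokinole disc lying on the counter, 32 mm across, 10 mm thick; origin at the centre of its underside
- disc1: Loose wooden crokinole disc lying on the counter, 32 mm across, 10 mm thick; origin at the centre of its underside
- disc2: Loose wooden crokinole disc lying on the counter, 32 mm across, 10 mm thick; origin at the centre of its underside
- disc3: Loose wooden crokinole disc lying on the counter, 32 mm across, 10 mm thick; origin at the centre of its underside
Mind the look-alikes: they are no part of the job. Of the things that look like the dart_case, take the one that is nearest to the robot's base at the start.

How it is judged:
By the outcome, as a careful person would: the job done as asked, in the order asked, and still so for the second after the job is handed in, with the robot touching nothing.
It also fails if it takes over 58 s, if anything falls off the work surface, if the arm or the gripper's body presses on something with over 40 N, if the wrist force passes 120 N, or if a joint passes its speed limit or range.

## Robot

A 6-joint arm with a two-finger parallel gripper is mounted at the origin on the work surface. World frame = base frame: x ahead of the robot, y to its left, z up, the work surface at z = 0. Lengths are in m, angles in rad, forces in N, time in s.
With the tool pointing down it reaches from about 0.2 to 0.875 m from the base axis. Payload 3.4 kg.
Tool frame: the origin (TCP) lies between the finger pads; the fingertips stand 25 mm ahead of it and the grasp point (between the pads) lies 6 mm ahead of it (r.nose_length is the z of the fingertips in the tool frame, in m); z points along the fingers, x is the direction in which the jaws open and shut, and the axes are right-handed (so a half turn about z gives the same grasp; the last joint's range is limited). The gripper opens to 94 mm and grips with 3 to 60 N. Pads are 16 mm wide; open, the fingers measure 119 mm over their backs; the gripper's body (75 mm by 177 mm) begins 78 mm behind the grasp point.
Start: joints at [-1.322, 0.276, 1.505, -0, 1.361, -0.121], TCP at [0.208, -0.536, 0.23] pointing down, gripper open.
Joint ranges: [-2.89, 2.89], [-0.75, 2.08], [0.22, 2.7], [-1.18, 4.32], [0.11, 2.71], [-2.7, 2.7]. Speed limits (rad/s): [2.57, 2.57, 3.14, 3.14, 3.14, 3.14].

## Interface

Orientations are given as a unit quaternion [w, x, y, z].
In Python, from plant import r, gripper_to, inverse_kinematics, vision, models, telemetry gives the robot as it stands. Calls block until the motion is done:
- r.move_to(position, orientation): joint-space move of the TCP to a pose.
- r.move_l(position, rot=None, vel=0.15, guard=None): straight line of the TCP; rot=None keeps the orientation; vel is the mean speed in m/s. With guard (N) it stops when the force on the tool has changed by that much, and returns True; else False.
- r.movej(angles): joint-space move.
- gripper_to(opening, f_grip=None): finger opening in m; f_grip is the grip in N (None keeps the last); returns when the fingers have stopped.
- r.hold(seconds).
- inverse_kinematics(position, orientation): joint angles nearest the present ones, or None.
- vision.snapshot(name): name is "scene" or "top"; returns the picture (420x560x3 uint8, red, green, blue); there is no depth.
- vision.get_calibration(name): a dict with "fx", "fy", "cx", "cy" (pixels), "D" ([k1, k2, p1, p2, k3] as OpenCV has them; the pictures are not rectified), "position" and "orientation" of the camera in the world. Camera axes: x right, y down, z forward; pixel columns grow to the right and rows downward; lengths in m; the calibration is good to about 2 mm. A picture is of the moment at which its call begins. get_calibration takes no time and is no camera call.
A pose or a line that the arm cannot do raises r.PlanningError and nothing moves.
- r.sign_off(): hands the job in, once; it reports no verdict.
Trained networks look in the newest picture that a camera, given by its name, has taken for a name from the list of things; names that differ only in an ending like _2 or _b are one class to them, and where a whole thing is asked for, a point or a joint stands for the part that bears it (a point fixed in the world has none). Each returns a list of dicts, best first, with "score" (0 to 1); they miss things now and then, are a little off and sometimes report something else, mostly with a low value. They report only what shows in the picture. A call takes as long as a camera call. They do not tell look-alikes from the thing itself.
- models.boxes_of(thing, camera): "at" ([x, y, z] in m, in world coordinates, good to about 4 mm: the middle of the surface that is visible of it).
- models.regions_of(thing, camera): "pixels" (420x560 bool, what is visible of it).
- models.mark_of(thing, camera): "at" ([x, y, z] in m, in world coordinates, good to about 4 mm: a listed point, or the origin of a listed thing).
Readings, each from a call of its own:
- telemetry.current_t(): time.
- telemetry.current_joints(): joint angles.
- telemetry.current_dq(): joint speeds.
- telemetry.current_joint_efforts(): joint torques, N m.
- telemetry.current_ee_pos(): TCP position.
- telemetry.current_tool_rot(): TCP orientation.
- telemetry.current_wrist_force(): force on the tool from outside, world axes, zero at the start.
- telemetry.current_torque(): the same for the moment, N m.
- telemetry.current_opening(): finger opening in m.
Only numpy, scipy, OpenCV 4.12 (cv2) and the standard library are available. Lean on these libraries where they do the work, as an engineer would, in place of code of your own. Each camera call takes 0.05 s, during which the arm holds its last target. There are 200 camera calls.

## Working session

There is one attempt and no reset: what is moved stays moved. The work goes in short steps, each a Python script; the robot and the scene stay as the last script left them, time stands still between calls to the robot, and variables do not carry over. Pictures are saved under pics/ and viewed, about 8 in all and at most 12, crops included, and the job is handed in when it is done.

```bash
ls; mkdir -p pics
python3 - <<'E'
from plant import r, vision, models, telemetry
import cv2,numpy as np
ims=[]
for c in("scene","top"):
    im=vision.snapshot(c); cv2.imwrite(f"pics/{c}0.png",im[:,:,::-1])
    k=vision.get_calibration(c); print(c,{a:np.round(b,4).tolist() for a,b in k.items()})
    for t in["rack","bay","tube","housing","button_top","sleeve_grip","dart_case","game_a","game_b","cup"]:
        print(t,[(np.round(d["at"],3).tolist(),round(d["score"],2)) for d in models.mark_of(t,c)])
print(telemetry.current_t())
E
```

```text
pics
scene {'fx': 436.9276, 'fy': 436.9276, 'cx': 275.5013, 'cy': 211.5641, 'D': [-0.1133, 0.0, 0.0, 0.0, 0.0], 'position': [0.9154, -0.7008, 0.7874], 'orientation': [-0.4055, 0.8708, 0.2532, -0.1149]}
rack [([0.56, -0.002, -0.003], 0.84), ([0.669, 0.416, 0.002], 0.46)]
bay []
tube []
housing [([0.619, -0.003, 0.087], 0.81)]
button_top [([0.642, -0.006, 0.087], 0.51)]
sleeve_grip [([0.625, 0.052, 0.088], 0.72)]
dart_case [([0.628, -0.283, -0.002], 0.95), ([0.476, -0.362, 0.001], 0.91), ([0.584, -0.392, -0.002], 0.59)]
game_a [([0.522, -0.101, 0.042], 0.94)]
game_b [([0.522, -0.101, 0.042], 0.94)]
cup [([0.444, 0.379, -0.003], 0.9)]
top {'fx': 500.941, 'fy': 500.941, 'cx': 278.9274, 'cy': 216.4508, 'D': [0.0013, 0.0, 0.0, 0.0, 0.0], 'position': [0.3009, -0.01, 1.4077], 'orientation': [0.0598, -0.7003, 0.7095, -0.051]}
rack [([0.553, -0.002, -0.0], 0.57)]
bay [([0.529, -0.053, 0.041], 0.97), ([0.518, -0.097, 0.041], 0.52), ([0.477, -0.357, -0.0], 0.36)]
tube []
housing [([0.617, 0.006, 0.085], 0.9)]
button_top [([0.331, -0.334, -0.005], 0.27)]
sleeve_grip [([0.625, 0.053, 0.085], 0.64)]
dart_case [([0.476, -0.359, 0.0], 0.93), ([0.623, -0.289, -0.001], 0.81), ([0.587, -0.389, 0.002], 0.79)]
game_a [([0.507, -0.141, 0.042], 0.79), ([0.517, -0.099, 0.042], 0.75)]
game_b [([0.507, -0.141, 0.042], 0.79), ([0.517, -0.099, 0.042], 0.75)]
cup [([0.445, 0.38, -0.001], 0.56)]
1.1
```

View pics/scene0.png

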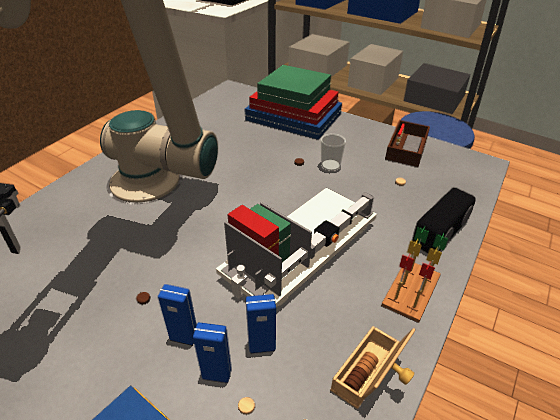

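View pics/top0.png

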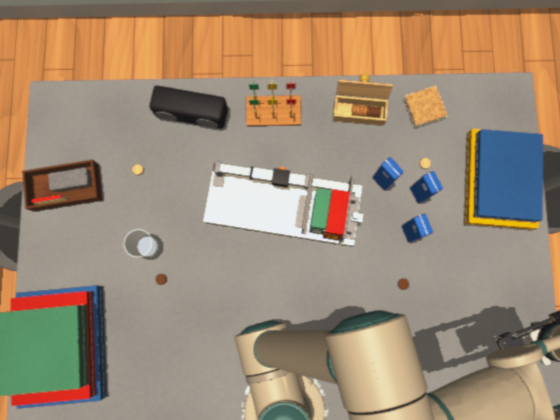

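The candidates for the dart case are three blue cases, in scene at (177,316), (261,324) and (212,352), and in top at (417,228), (387,174) and (426,187). The one at top (417,228), world (0.476,-0.359), is nearest the base: 0.60 m against 0.69 and 0.70. I'll take a close crop to check the choice and the edges.

```bash
cat > h.py <<'E'
from plant import r, gripper_to, inverse_kinematics, vision, models, telemetry as T
import cv2,numpy as np
from scipy.spatial.transform import Rotation as R
def cam(c):
    k=vision.get_calibration(c); K=np.array([[k["fx"],0,k["cx"]],[0,k["fy"],k["cy"]],[0,0,1]])
    w,x,y,z=k["orientation"]; return K,np.array(k["D"]),np.array(k["position"]),R.from_quat([x,y,z,w]).as_matrix()
def px2w(c,uv,z):
    K,D,p,M=cam(c); q=cv2.undistortPoints(np.array(uv,float).reshape(-1,1,2),K,D)[:,0]
    d=np.c_[q,np.ones(len(q))]@M.T; return p+d*((z-p[2])/d[:,2])[:,None]
def w2px(c,P):
    K,D,p,M=cam(c); rv=cv2.Rodrigues(M.T)[0]; return cv2.projectPoints(np.array(P,float).reshape(-1,1,3),rv,-M.T@p,K,D)[0][:,0]
def down(yaw): # tool down, jaw axis (tool x) at yaw in world
    x=np.array([np.cos(yaw),np.sin(yaw),0]);z=np.array([0,0,-1.]);q=R.from_matrix(np.c_[x,np.cross(z,x),z]).as_quat()
    return [q[3],q[0],q[1],q[2]]
E
python3 - <<'E'
from h import *
im=cv2.imread("pics/top0.png")
a=cv2.resize(im[155:250,200:380],None,fx=4.4,fy=4.4,interpolation=cv2.INTER_CUBIC)
cv2.imwrite("pics/c1.png",a)
b=cv2.resize(im[150:250,365:450],None,fx=4,fy=4,interpolation=cv2.INTER_CUBIC)
s=cv2.imread("pics/scene0.png");s=cv2.resize(s[260:390,145:285],None,fx=3.077,fy=3.077,interpolation=cv2.INTER_CUBIC)
cv2.imwrite("pics/c2.png",np.hstack([b,s[:400]]))
E
```

```text
(no output)
```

View pics/c1.png

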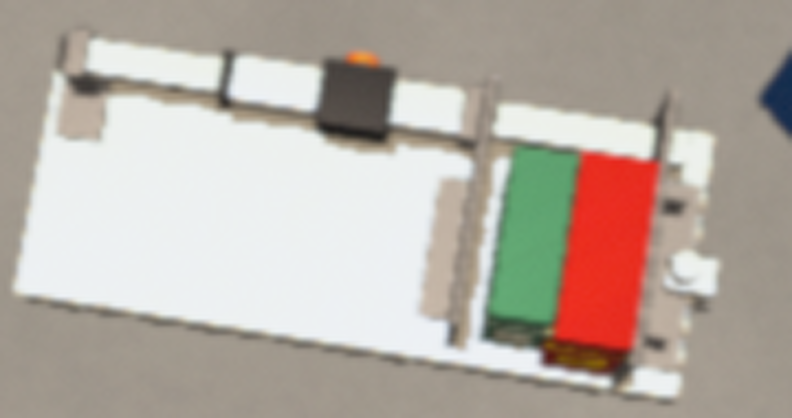

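View pics/c2.png

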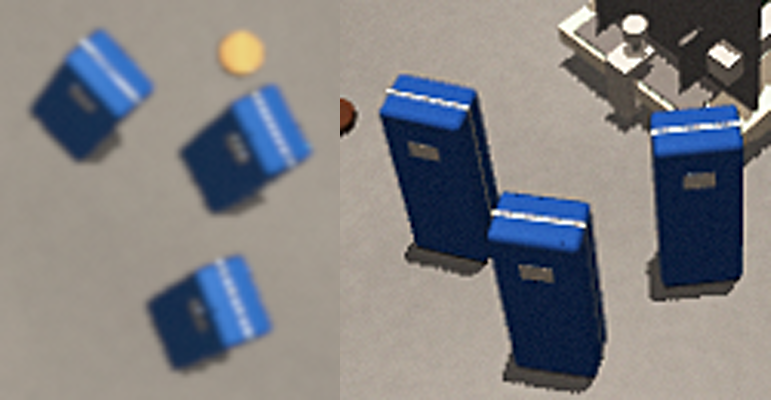

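Crop c1 shows the shelf's near edge from (15,295) to (680,397), the housing at (356,97) with the button at (362,57), and the plate's top edge from (490,80) to (457,345). Crop c2 shows the chosen case separate from the other two, with its bright top face around (238,298). Next I compute the poses.

Run:
```python
from h import *
f=lambda pts,z:px2w("top",[(200+u/4.4-.4,155+v/4.4-.4) for u,v in pts],z)
def L(n,pts,z):
    P=f(pts,z); d=P[-1]-P[0]; print(n,P[:,:2].round(4).tolist(),"len",np.linalg.norm(d).round(3),"ang",np.degrees(np.arctan2(d[1],d[0])).round(1)); return P
S=L("shelf near edge",[(680,397),(15,295)],.042)
L("tube near end",[(490,150),(100,80)],.098)
L("plate top",[(457,345),(490,80)],.156)
L("housing top corners",[(318,130),(326,60),(394,70),(385,137)],.105)
L("button",[(362,57)],.090)
L("green left",[(488,318),(515,148)],.167)
yaw=np.arctan2(*(S[1]-S[0])[[1,0]])-np.pi/2
ey=np.array([-np.sin(yaw),np.cos(yaw)]);ex=np.array([np.cos(yaw),np.sin(yaw)])
o=(S[0]+S[1])[:2]/2+.085*ex; print("yaw",np.degrees(yaw),"rack o",o,"tube pt",o+.06*ex)
im=cv2.imread("pics/top0.png");h=cv2.cvtColor(im,cv2.COLOR_BGR2HSV)
m=np.zeros(im.shape[:2],np.uint8);m[205:245,395:440]=1
for vmin in(120,140,160):
    q=cv2.inRange(h,(95,80,vmin),(125,255,255))*m
    # include trim: close
    q=cv2.morphologyEx(q,cv2.MORPH_CLOSE,np.ones((5,5)))
    c=max(cv2.findContours(q,0,2)[0],key=cv2.contourArea);rect=cv2.minAreaRect(c);b=cv2.boxPoints(rect)
    P=px2w("top",b,.148);print(vmin,P.mean(0).round(4),[np.linalg.norm(P[i]-P[i-1]).round(3) for i in(1,2)],[np.degrees(np.arctan2(*(P[i]-P[i-1])[[1,0]])).round(1) for i in (1,2)])
for t,c in[("bay","top"),("housing","top"),("housing","scene"),("button_top","scene"),("sleeve_grip","scene")]:
    for i in range(4):
        vision.snapshot(c)
        d=models.mark_of(t,c)
        if d: print(t,c,np.round(d[0]["at"],4),np.round([(d[0]["at"][:2]-o)@ex,(d[0]["at"][:2]-o)@ey],4))
```

```text
shelf near edge [[0.4356, -0.1986], [0.5054, 0.2156]] len 0.42 ang 80.4
tube near end [[0.5819, -0.0812], [0.6291, 0.1559]] len 0.242 ang 78.7
plate top [[0.4559, -0.0567], [0.6111, -0.079]] len 0.157 ang -8.2
housing top corners [[0.5943, 0.0228], [0.6377, 0.0175], [0.6308, -0.0237], [0.5893, -0.0177]] len 0.041 ang -97.0
button [[0.6431, -0.0043]] len 0.0 ang 0.0
green left [[0.4697, -0.0742], [0.568, -0.0919]] len 0.1 ang -10.2
yaw -9.558996276170479 rack o [ 0.55432729 -0.00564035] tube pt [ 0.6134942  -0.01560414]
120 [ 0.4739 -0.3593  0.148 ] [np.float64(0.033), np.float64(0.053)] [np.float64(-69.0), np.float64(-161.5)]
140 [ 0.4743 -0.3597  0.148 ] [np.float64(0.032), np.float64(0.052)] [np.float64(-69.0), np.float64(-161.5)]
160 [ 0.4746 -0.3598  0.148 ] [np.float64(0.031), np.float64(0.051)] [np.float64(-69.0), np.float64(-161.5)]
bay top [ 0.5294 -0.0536  0.0395] [-0.0166 -0.0514]
bay top [ 0.5294 -0.0573  0.039 ] [-0.016  -0.0551]
bay top [ 0.5282 -0.0565  0.0413] [-0.0173 -0.0545]
bay top [ 0.5306 -0.0551  0.039 ] [-0.0152 -0.0527]
housing top [0.6155 0.0054 0.0884] [0.0585 0.021 ]
housing top [0.6138 0.0061 0.087 ] [0.0567 0.0215]
housing top [0.6179 0.0009 0.087 ] [0.0616 0.017 ]
housing scene [ 0.6164 -0.0015  0.0883] [0.0605 0.0144]
housing scene [ 0.6202 -0.0028  0.0918] [0.0645 0.0137]
housing scene [ 0.6169 -0.0018  0.0898] [0.0611 0.0142]
housing scene [ 0.6187 -0.0023  0.0893] [0.0629 0.014 ]
button_top scene [ 0.6484 -0.0068  0.0882] [0.093  0.0145]
button_top scene [ 0.646  -0.0064  0.089 ] [0.0905 0.0145]
button_top scene [ 0.6463 -0.0078  0.0888] [0.0911 0.0131]
button_top scene [ 0.5599 -0.0045 -0.0037] [0.0053 0.002 ]
sleeve_grip scene [0.6243 0.0532 0.0898] [0.0592 0.0696]
sleeve_grip scene [0.6239 0.0515 0.0908] [0.0591 0.0679]
sleeve_grip scene [0.626  0.0522 0.0939] [0.0611 0.0689]
sleeve_grip scene [0.6245 0.0516 0.0904] [0.0597 0.0681]
```

```bash
cat >> h.py <<'E'
YAW=np.radians(-9.3); ex=np.array([np.cos(YAW),np.sin(YAW),0]); ey=np.array([-np.sin(YAW),np.cos(YAW),0]); Q=down(YAW)
H=np.array([.6172,0,.088]); 
def st(n=""): 
    f=np.array(T.current_wrist_force()); print(n,"t",round(T.current_t(),2),"tcp",np.round(T.current_ee_pos(),4),"F rack xyz",np.round([f@ex,f@ey,f[2]],2),"open",round(T.current_opening(),4))
E
python3 - <<'E'
from h import *
p=H-.0005*ex
r.move_to((p+[0,0,.212]).tolist(),Q); gripper_to(.08,12); st()
print(np.round(T.current_joints(),2))
r.move_l((p+[0,0,.006]).tolist(),vel=.15); st("down")
im=vision.snapshot("scene"); cv2.imwrite("pics/s2.png",cv2.resize(im[150:300,250:400,::-1],None,fx=4,fy=4,interpolation=cv2.INTER_CUBIC))
E
```

```text
t 5.96 tcp [ 6.167e-01 -1.000e-04  3.000e-01] F rack xyz [ 0.77 -0.39 -0.45] open 0.0802
[-0.11  0.31  1.28  0.    1.55  0.05]
down t 7.48 tcp [0.6174 0.     0.0949] F rack xyz [0.4  0.03 0.11] open 0.08
```

View pics/s2.png

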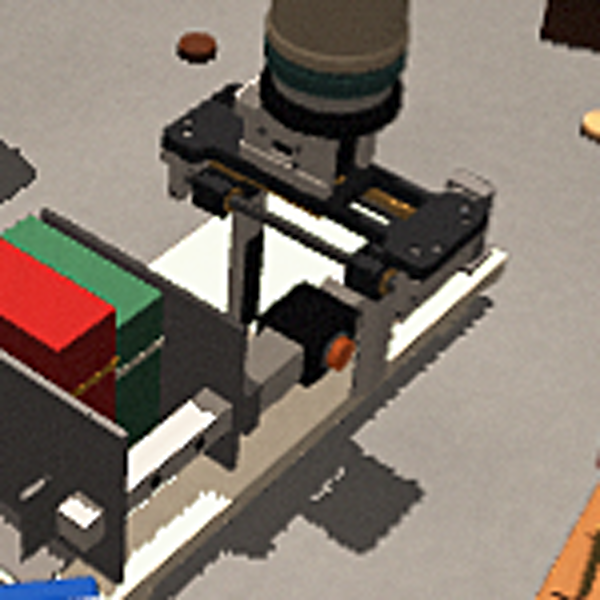

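The fingers straddle the housing, with the button at crop (340,353) and the far finger at about (372,340). I'll check the y alignment numerically by projecting both points.

Run:
```python
from h import *
tcp=np.array(T.current_ee_pos())
P=[H+.028*ex, H+.020*ex+[0,0,.017]-.023*ey, H+.020*ex+[0,0,.017]+.023*ey, H-.022*ex+[0,0,.017]-.023*ey, H+.020*ex-.023*ey-[0,0,.017]]
n=["button","far-ytop","far+ytop","near-ytop","far-ybottom"]
for s in(-8,8):
  for x in(.04,.0525):
    P.append(np.r_[tcp[:2],.070]+x*ex+s/1e3*ey);n.append(f"tip x{x} y{s}")
for a,b in zip(n,(w2px("scene",P)-[250,150])*4+1.5): print(a,b.round(0))
```

```text
button [344. 355.]
far-ytop [312. 348.]
far+ytop [359. 308.]
near-ytop [253. 315.]
far-ybottom [307. 391.]
tip x0.04 y-8 [350. 395.]
tip x0.0525 y-8 [368. 405.]
tip x0.04 y8 [366. 380.]
tip x0.0525 y8 [383. 390.]
```

Predicted and seen positions agree to about 2 mm, so I squeeze the button and check the side force.

Run:
```python
from h import *
gripper_to(.060,10); st("60")
gripper_to(.036,10); st("closed")
```

```text
60 t 8.06 tcp [6.167e-01 1.000e-04 9.400e-02] F rack xyz [-0.38 -0.35 -0.12] open 0.0598
closed t 8.47 tcp [ 0.6179 -0.      0.0941] F rack xyz [ 5.56  0.17 -4.17] open 0.0431
```

The opening of 43.1 mm means the button is pressed home. I null the side force, slide clear of the hole, then re-grip on the sleeve.

Run:
```python
from h import *
p=H-.0005*ex+[0,0,.006]
gripper_to(.036,14)
p=p+.0018*ex; r.move_l(p.tolist(),vel=.01); st("shift")
f=np.array(T.current_wrist_force())@ex
if abs(f)<8:
    hit=r.move_l((p+.013*ey).tolist(),vel=.02,guard=12); st(f"slid {hit}")
```

```text
shift t 9.02 tcp [ 0.6179 -0.      0.094 ] F rack xyz [1.49 0.44 0.09] open 0.0427
slid False t 9.82 tcp [0.6202 0.0131 0.094 ] F rack xyz [-0.25 -1.91  1.54] open 0.0429
```

Run:
```python
from h import *
gripper_to(.075); st("open")
for i in range(3):
    im=vision.snapshot("scene")
    for t in("housing","sleeve_grip"):
        d=models.mark_of(t,"scene")
        if d: a=np.array(d[0]["at"]); print(t,a.round(4),"dy",((a-H)@ey).round(4),"dx",((a-H)@ex).round(4))
cv2.imwrite("pics/s3.png",cv2.resize(im[150:300,250:400,::-1],None,fx=4,fy=4,interpolation=cv2.INTER_CUBIC))
```

```text
open t 10.5 tcp [0.6206 0.0127 0.094 ] F rack xyz [ 0.65 -0.38 -0.25] open 0.0749
housing [0.6212 0.011  0.0878] dy 0.0115 dx 0.0022
sleeve_grip [0.6243 0.0648 0.0902] dy 0.0651 dx -0.0035
housing [0.6218 0.0143 0.0898] dy 0.0149 dx 0.0022
sleeve_grip [ 6.775e-01 -4.165e-01  2.000e-04] dy -0.4013 dx 0.1268
housing [0.6225 0.0142 0.0881] dy 0.0149 dx 0.0029
sleeve_grip [0.6253 0.0669 0.0897] dy 0.0673 dx -0.0028
```

View pics/s3.png

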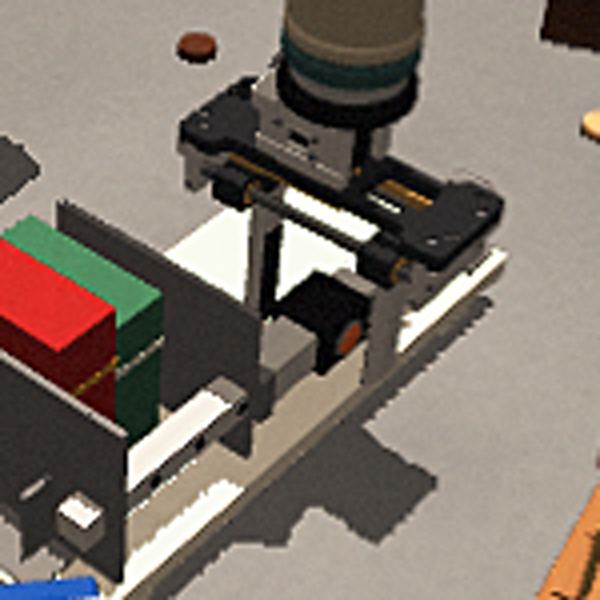

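It moved 13 mm and the button stays in on bare tube, dark orange at crop (348,337). Now I grip the plain sleeve and slide until it stops dead.

Run:
```python
from h import *
p=H+.0018*ex+.063*ey+[0,0,.006]
r.move_l(p.tolist(),vel=.12); st("at sleeve")
gripper_to(.02,12); st("grip")
f=np.array(T.current_wrist_force())@ex
if abs(f)>2: p=p+np.sign(f)*.0008*ex; r.move_l(p.tolist(),vel=.01); st("null")
hit=r.move_l((p+.032*ey).tolist(),vel=.015,guard=10); st(f"slid {hit}")
```

```text
at sleeve t 11.52 tcp [0.629  0.062  0.0939] F rack xyz [-0.21 -0.55 -0.28] open 0.0751
grip t 12.3 tcp [0.6293 0.0617 0.094 ] F rack xyz [ 0.39 -1.33  1.11] open 0.028
slid True t 13.93 tcp [0.6336 0.086  0.094 ] F rack xyz [-0.7  -1.36  3.27] open 0.0281
```

It stopped dead at about 37 mm, a plausible hole pitch. I release, raise and check that the button popped.

Run:
```python
from h import *
gripper_to(.07); st("open")
p=np.array(T.current_ee_pos()); p[2]=.30; r.move_l(p.tolist(),vel=.25)
for i in range(3):
    im=vision.snapshot("scene")
    for t in("housing","button_top"):
        d=models.mark_of(t,"scene")
        if d: a=np.array(d[0]["at"]); print(t,a.round(4),"dy",((a-H)@ey).round(4),"dx",((a-H)@ex).round(4))
    vision.snapshot("top"); d=models.mark_of("bay","top"); print("bay",[(np.round(x["at"],4).tolist(),round(x["score"],2)) for x in d])
top=vision.snapshot("top")
A=cv2.resize(im[160:280,240:380,::-1],None,fx=3.3,fy=3.3,interpolation=cv2.INTER_CUBIC)
B=cv2.resize(top[155:250,240:335,::-1],None,fx=4.168,fy=4.168,interpolation=cv2.INTER_CUBIC)
cv2.imwrite("pics/s4.png",np.hstack([A[:395],B[:395]])[:, :800]); cv2.imwrite("pics/top4.png",top[:,:,::-1]); st()
```

```text
open t 14.73 tcp [0.6332 0.0852 0.0931] F rack xyz [ 0.36 -0.68  0.6 ] open 0.0698
housing [0.6271 0.0353 0.0891] dy 0.0364 dx 0.0041
button_top [0.6541 0.0336 0.0896] dy 0.0391 dx 0.031
bay [([0.5259, -0.058, 0.0401], 0.62)]
housing [0.626  0.0366 0.0885] dy 0.0375 dx 0.0028
button_top [0.6523 0.0302 0.0888] dy 0.0355 dx 0.0298
bay [([0.5288, -0.0533, 0.0385], 0.62), ([0.6145, -0.0148, 0.089], 0.48)]
housing [0.6262 0.0375 0.0853] dy 0.0385 dx 0.0028
button_top [0.6539 0.0296 0.0879] dy 0.0351 dx 0.0314
bay [([0.5271, -0.0541, 0.0406], 0.8)]
 t 16.51 tcp [0.6332 0.0852 0.3001] F rack xyz [-0.42 -0.18  0.03] open 0.07
```

View pics/s4.png

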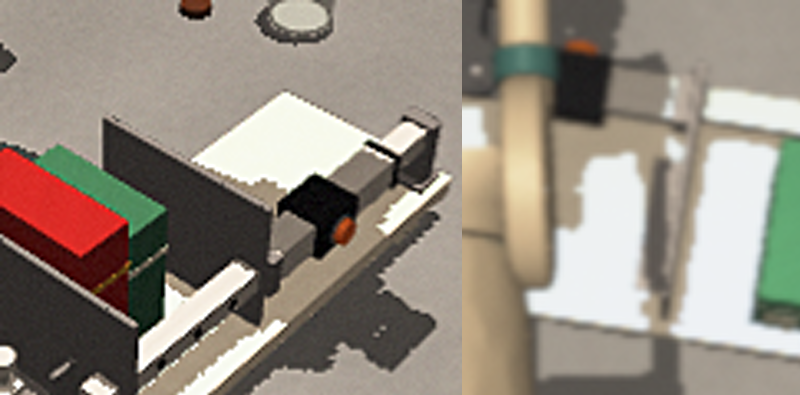

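The button has popped out, at crop (343,230), and the bookend is one hole out. Next is the bay centre from the picture's edges.

Run:
```python
from h import *
o=np.array([.5543,-.0056,0])
f=lambda pts,z:px2w("top",[(240+(u-462)/4.168-.4,155+v/4.168-.4) for u,v in pts],z)
for n,pts,z in[("plate top",[(664,318),(697,75)],.156),("green left",[(757,300),(783,145)],.167)]:
    P=f(pts,z); print(n,P[:,:2].round(4).tolist(),[(((p-o)@ex).round(4),((p-o)@ey).round(4)) for p in P])
b=np.array([.5277,-.0552,.042]); print("bay mark rack",((b-o)@ex).round(4),((b-o)@ey).round(4))
for n,p,y in[("case",[.4745,-.3595,.30],18.5),("bay",[.528,-.0555,.32],-9.3)]:
    for k in(0,180): 
        q=inverse_kinematics(p,down(np.radians(y+k))); print(n,k,None if q is None else np.round(q,2))
```

```text
plate top [[0.4618, -0.0181], [0.6122, -0.0406]] [(np.float64(-0.0893), np.float64(-0.0273)), (np.float64(0.0628), np.float64(-0.0252))]
green left [[0.4705, -0.0739], [0.5651, -0.0917]] [(np.float64(-0.0717), np.float64(-0.081)), (np.float64(0.0245), np.float64(-0.0832))]
bay mark rack -0.0182 -0.0532
case 0 [-0.77  0.28  1.33 -0.    1.53 -1.09]
case 180 [-0.77  0.28  1.33 -0.    1.53  2.05]
bay 0 [-0.24  0.17  1.43 -0.    1.54 -0.07]
bay 180 None
```

The bay runs from -0.082 to -0.029 in rack y. Now I grasp the case.

Run:
```python
from h import *
q=down(np.radians(18.5)); c=[.4745,-.3595]
r.move_to(c+[.30],q); gripper_to(.078)
r.move_l(c+[.118],vel=.15,guard=6); st("down")
gripper_to(.04,25); st("grip")
p=c.copy()
f=np.array(T.current_wrist_force()); print(f.round(2))
r.move_l(p+[.345],vel=.15); st("lift")
im=vision.snapshot("scene"); print([(np.round(d["at"],3).tolist(),round(d["score"],2)) for d in models.mark_of("dart_case","scene")])
cv2.imwrite("pics/s5.png",im[:,:,::-1])
```

```text
down t 19.98 tcp [ 0.475  -0.36    0.1189] F rack xyz [ 0.23 -0.25  0.26] open 0.0779
grip t 20.48 tcp [ 0.4748 -0.3596  0.1184] F rack xyz [ 0.74 -0.38  1.8 ] open 0.0539
[ 0.67 -0.49  1.8 ]
lift t 22.14 tcp [ 0.4742 -0.3592  0.344 ] F rack xyz [-0.27  0.15 -1.17] open 0.0538
[([0.473, -0.359, 0.226], 0.78), ([0.449, 0.378, 0.001], 0.73), ([0.583, -0.389, -0.0], 0.71), ([0.667, 0.417, 0.002], 0.61), ([0.627, -0.285, -0.003], 0.58)]
```

The case is held at its 54 mm side and centred in the hand. I go above the bay, lower to just above the tops and look.

Run:
```python
from h import *
o=np.array([.5543,-.0056,0]); b=o-.018*ex-.055*ey; print(b)
r.move_to((b+[0,0,.345]).tolist(),Q); st("above")
r.move_l((b+[0,0,.305]).tolist(),vel=.1); st("bottom at .187")
for i in range(2):
    im=vision.snapshot("scene"); print([(np.round(d["at"],4).tolist(),round(d["score"],2)) for d in models.mark_of("dart_case","scene")][:3])
cv2.imwrite("pics/s6.png",cv2.resize(im[130:290,210:370,::-1],None,fx=3.7,fy=3.7,interpolation=cv2.INTER_CUBIC))
```

```text
[ 0.52764839 -0.0569682   0.        ]
above t 23.42 tcp [ 0.5278 -0.0577  0.3449] F rack xyz [ 0.12 -0.68 -1.33] open 0.0538
bottom at .187 t 23.97 tcp [ 0.5279 -0.0576  0.3051] F rack xyz [ 0.57  0.59 -1.13] open 0.0538
[([0.585, -0.3926, -0.0027], 0.93), ([0.6247, -0.2863, -0.0034], 0.78), ([0.5282, -0.0607, 0.1883], 0.71)]
[([0.5308, -0.0572, 0.1895], 0.83), ([0.5855, -0.3909, 0.0015], 0.79), ([0.6269, -0.2873, -0.0023], 0.57)]
```

View pics/s6.png

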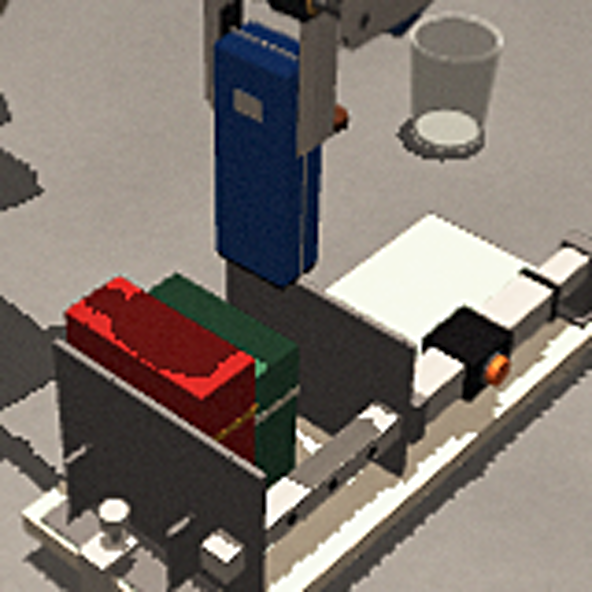

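The case hangs upright over the bay, with its bottom near crop (275,270) and the button popped at (497,368). I lower it with a guard, slowly near the shelf.

Run:
```python
from h import *
b=np.array([.5277,-.0560,0])
h=r.move_l((b+[0,0,.305]).tolist(),vel=.05)
h=r.move_l((b+[0,0,.168]).tolist(),vel=.08,guard=6); st(f"low {h}")
if not h:
    h=r.move_l((b+[0,0,.155]).tolist(),vel=.015,guard=3); st(f"touch {h}")
    im=vision.snapshot("scene"); print([(np.round(d["at"],4).tolist(),round(d["score"],2)) for d in models.mark_of("dart_case","scene")][:3])
```

```text
low False t 26.27 tcp [ 0.528  -0.0561  0.1684] F rack xyz [-0.65  0.48 -0.66] open 0.0538
touch True t 26.85 tcp [ 0.528  -0.0561  0.1602] F rack xyz [0.16 0.9  3.77] open 0.0542
[([0.6252, -0.2837, -0.0018], 0.81), ([0.524, -0.0586, 0.0425], 0.71), ([0.5855, -0.391, 0.0019], 0.57)]
```

Contact came at TCP 0.160, exactly as expected for the shelf. I release and retreat.

Run:
```python
from h import *
gripper_to(.074); st("open")
p=np.array(T.current_ee_pos()); p[2]=.34; r.move_l(p.tolist(),vel=.15)
r.move_to([.30,-.40,.35],Q); st("away")
im=vision.snapshot("scene")
for t in("dart_case","housing","button_top","game_b","cup"): print(t,[(np.round(d["at"],3).tolist(),round(d["score"],2)) for d in models.mark_of(t,"scene")][:3])
top=vision.snapshot("top")
A=cv2.resize(im[160:290,215:375,::-1],None,fx=2.5,fy=2.5,interpolation=cv2.INTER_CUBIC)
B=cv2.resize(top[150:280,200:360,::-1],None,fx=2.5,fy=2.5,interpolation=cv2.INTER_CUBIC)
cv2.imwrite("pics/s7.png",np.hstack([A,B]))
```

```text
open t 27.48 tcp [ 0.5269 -0.0558  0.1592] F rack xyz [-0.57 -0.12 -0.8 ] open 0.0741
away t 30.35 tcp [ 0.3007 -0.3994  0.3499] F rack xyz [-0.71 -0.39 -1.41] open 0.074
dart_case [([0.586, -0.392, -0.001], 0.91), ([0.527, -0.055, 0.043], 0.62), ([0.627, -0.282, 0.0], 0.57)]
housing [([0.625, 0.035, 0.089], 0.81), ([0.621, -0.017, 0.091], 0.53)]
button_top [([0.655, 0.031, 0.089], 0.44), ([0.331, -0.334, 0.005], 0.26)]
game_b [([0.52, -0.099, 0.04], 0.76), ([0.527, -0.057, 0.043], 0.31), ([0.654, 0.028, 0.087], 0.28)]
cup [([0.444, 0.382, -0.002], 0.88), ([0.677, -0.416, 0.001], 0.29)]
```

View pics/s7.png

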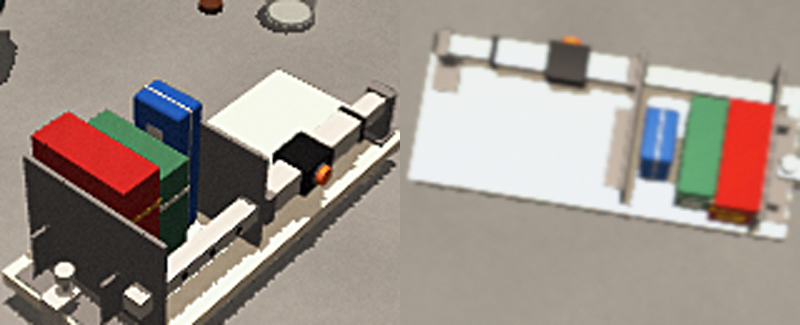

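The case stands upright in the bay, at (168,135) in the scene crop and (659,143) in the top crop, clear of the green game and the plate. The button is out at (322,174).

```bash
python3 -c "
from h import *
r.sign_off(); print(T.current_t())"
```

```text
the job is handed in; nothing more can be done
the job is handed in; nothing more can be done
```

The blue dart case now stands upright on the shelf in the opened bay, and I handed the job in at about 30 s, inside the 58 s limit.

- **Bookend:** I squeezed the button home against the housing and slid the bookend 13 mm off its hole. I then re-gripped it on the plain sleeve and slid it on until it stopped dead, about 37 mm out in all. The last picture shows the button popped out.
- **Dart case:** I took the one of the three blue cases nearest the base. It touched the shelf at the expected height (wrist force about 4 N) and was then released. In the last top view it has clear gaps to the green game and the plate.
- **Last checks:** The camera puts the case within about 1 mm of the bay point and shows the cup and green game where they were; I did not re-measure the red game or the discs. The gripper is clear of everything.
- **Disagreements:** My first housing position was about 2 mm off, which gave about 5.6 N of side force at the first squeeze. I brought that down to 1.5 N before sliding. My two estimates of the bay's middle differed by about 3 mm, well inside the 8 mm or so of clearance on each side. I watched only the wrist force, never the force on the tube itself.

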